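Load and start the platform shaker

TASK

Stand the conical flask on the shaker's platform between the two rubber bars and push the sliding bar back until the flask is held snugly between both bars. Then reach through the opening in the shaker's steel guard and turn the sunk speed knob until its pointer lines up with the little set-point clip (leave the clip where it is), and finally press the start rocker over. Leave the bottle and the measuring cylinder standing where they are.

Things in the scene. Friction and masses are not known exactly. Their poses are not given: they have to be found in the camera images.
- shaker: Platform shaker, white housing 280 x 230 mm, fixed. Origin: centre of its underside on the worktop; x from its front (low control deck, x -140 to -35 mm, towards the robot) to its back (raised platform, x -28 to 144), y to its left, z up. 'Shaker frame' below means this one, in mm. The rocker stands on the deck right of the guard opening.
- platform_mid (a point): Middle of the platform's rubber mat, 90 mm above the worktop, at shaker frame x 58, y 0. The platform is 172 (x) x 230 (y); low side rails with the sliding bar's end blocks run along x at y -103 and 103, up to 24 mm above the mat. The flask belongs between the two bars, anywhere within 60 mm of y 0.
- rear_bar (a point): Middle of the fixed rear bar: rubber-sleeved, diameter 16, along y, shaker frame x 126, its centre 18 mm above the mat.
- clamp_bar (a joint): Slide of the front bar towards the back (+x of the shaker), m: 0 to 0.086, starts at 0 to 0.015. Bar diameter 16, along y, centre at shaker frame x = -12 + slide, 18 mm above the mat. Stays where it is left; about 2.5 N moves it, and it does not jam when pushed at one end. With the flask touching both bars it reads about 0.068 and the flask's axis is at x 92.
- bar_knob_left (a point): Top centre of the upright black thumb knob at the left (+y) end of the sliding bar, y 103: diameter 22, from 28 to 54 mm above the mat. A good place to push the bar back. Below it is the bar's end block, 24 (x) x 20 (y) mm, up to 24 mm above the mat. Axes as the shaker's.
- bar_knob_right (a point): The same knob at the right (-y) end of the sliding bar, y -103.
- flask: Conical glass flask, 118 mm tall, about 0.1 kg: base diameter 64, tapering to a neck of diameter 26 that runs from 68 above the base to the rim. Origin: centre of its underside, z up. Stands on the worktop left of the gel runner, at one of three places shared with the bottle and the measuring cylinder.
- guard_opening (a point): Centre of the rectangular opening in the steel guard plate over the control deck, at the plate's top, 72 mm above the worktop; opening 44 (x) x 146 (y) mm, axes as the shaker's; plate 3 thick. The sunk speed knob is seen through it; the well's floor is 43 mm below the plate's top.
- knob_axis (a point): Point on the speed knob's vertical axis, at the guard plate's top (a dark cap marks it), behind the opening; shaker frame x -52, y 30. The axle and hub (diameter 28) are under the plate.
- speed_knob (a joint): Angle of the sunk speed knob, rad, -0.55 to 0.62; grows clockwise seen from above. At 0 its pointer arm points to the shaker's front (-x); growing, the arm's tip swings to the left (+y). Starts at -0.5 to -0.35 (swung right). Stays where it is left; about 2 N at the arm turns it.
- knob_tip (a point): On top of the knob's black pointer arm, 55 mm from its axis. The arm is 12 mm wide, reaches 57 from the axis, has a white line along its top, and spans 20 to 42 mm below the guard plate's top. The point's -x points along the arm from the axis outward, z up.
- clip_mark (a point): Top of the set-point clip: a small dark steel tab (14 x 12 mm, round stud 8 across, 8 high) on the guard plate in front of the opening, 70 mm from the knob's axis, 0 to 0.45 rad left of straight ahead (as the knob's angle counts). It marks the wanted setting; the point's -x points from the knob's axis to the tab. It shifts if pushed: leave it.
- start_rocker (a joint): Angle of the start rocker, rad: 0 is off (its half nearer the robot raised), 0.32 is on (that half pressed down). Black paddle, 26 mm wide (y), 46 long (x), pivot at shaker frame x -90, y -82, z 76. Stays where it is left; about 3 N presses it, 5 mm of travel.
- rocker_press (a point): Where to press the rocker: top of its nearer half, 15 mm in front of its pivot.
- bottle: Bystander: 100 ml bottle with a screw cap, diameter 56, 104 mm tall; origin under its centre.
- cylinder: Bystander: measuring cylinder, 153 mm tall, foot 52 across, tube diameter 24; origin under its centre. Left of these three places (y over 0.45 m, x over 0.34) stands a tall dark gel imager, 0.6 m high: keep the gripper clear of it. Between them and the shaker lies the open gel runner, under 0.14 m high, with a grey cable hanging behind it.

How it is judged:
By the outcome, as a careful person would: the job done as asked, in the order asked, and still so for the second after the job is handed in, with the robot touching nothing.
It also fails if it takes over 58 s, if anything falls off the work surface, if the arm or the gripper's body presses on something with over 40 N, if the wrist force passes 120 N, or if a joint passes its speed limit or range.

ROBOT

A 6-joint arm with a two-finger parallel gripper is mounted at the origin on a cart in front of the work surface, level with it; the furniture and walls round the work are solid. World frame = base frame: x ahead of the robot, y to its left, z up, the work surface at z = 0. Lengths are in m, angles in degrees, forces in N, time in s.
With the tool pointing down it reaches from about 0.325 to 0.9 m from the base axis. Payload 3.5 kg.
Tool frame: the origin (TCP) lies midway between the tips of the shut fingers; the grasp point (between the pads) lies 19 mm behind it (bot.grip_depth is the distance from the TCP to the grasp point, in m); z points along the fingers, y is the line along which they close (so a half turn about z gives the same grasp; the last joint's range is limited). The gripper opens to 85 mm and grips with 20 to 120 N. Pads are 22 mm wide; open, the fingers measure 114 mm over their backs; the gripper's body (76 mm by 85 mm) begins 54 mm behind the grasp point. The pads swing forward as they close: fully open they stand 13 mm farther back than shut.
Start: joints at [67.3, 15.837, -1.513, 72.651, 0, 84.076], TCP at [0.18, 0.598, 0.231] pointing down, gripper open.
Joint ranges: [-178.77, 178.77], [-48.84, 107.48], [-61.69, 71.31], [-111.58, 123.2], [-90, 87.43], [-180, 180]. Speed limits (degrees/s): [147.25, 147.25, 180, 180, 180, 180].

INTERFACE

Orientations are given as [roll, pitch, yaw] about the fixed x, y, z axes, in that order (R = Rz(yaw) Ry(pitch) Rx(roll)).
In Python, from plant import monitor, cams, ticket, bot gives the robot as it stands.
- The arm moves only by the shell command python3 -m pendant 'ROWS'. ROWS is JSON, a list of rows, each an object with "xyz": the shift along the tool's x, y, z normalised to -1 to 1, where 1 is 0.2 m, a list of three; "turn": the turn, a rotation vector about the tool's x, y, z normalised to -1 to 1, where 1 is 5 degrees, a list of three; "jaw": the opening, from -1 (shut) to 1 (fully open). A call has exactly 8 rows; each row shifts and turns the commanded pose from where the row before left it, along the tool's axes as they then stand; what a row does not reach is not made up. A row lasts 1/12 s, in which the tool goes at most 41.7 mm and 7.16 degrees, less where a joint would pass 70% of its speed; a pose out of reach is approached as far as the arm can. A call with a number of a shift or a turn outside -1 to 1 is refused whole. A call with a gripper value outside its range is refused whole. The fingers move at their own pace and stop on an object; the grip force is fixed at half the most. Time passes only in rows, so rows that do not move let the fingers close, or fill a call up. It gives the time, the measured TCP pose, the force, the opening and the grip force at its end, in the units of the state.
- monitor.observe(): the state, without advancing time (a new reading comes with each control period).
- cams.snapshot(name): name is "scene" or "top" or "wrist"; returns a dict with "img" (400x640x3 uint8, red, green, blue), "K" (3x3 intrinsics, pixels), "R" (3x3) and "t" (3): a world point X has camera coordinates R X + t. Camera axes: x right, y down, z forward; pixel columns grow to the right and rows downward; lengths in m; the calibration is good to about 2 mm. A picture is of the moment at which its call begins. There is no depth.
- ticket.sign_off(): hands the job in; it is judged then, once.
The state is a dict: "time_s": time; "q": joint angles; "qvel": joint speeds; "joint_torque": joint torques, N m; "tcp_pos": TCP position; "ee_rot": TCP orientation; "wrist_force": force on the tool from outside, world axes, zero at the start; "ft_torque": the same for the moment, N m; "opening": finger opening in m; "finger_force": force on a finger pad.
Only numpy, scipy, OpenCV 4.12 (cv2) and the standard library are available. Lean on these libraries where they do the work, as an engineer would, in place of code of your own. Each camera call takes 0.05 s, during which the arm holds its last target. There are 200 camera calls.

## Working session

There is one attempt and no reset: what is moved stays moved. The work goes in short steps, Python scripts to look and compute and a shell command to move; the robot and the scene stay as the last step left them, time stands still between calls to the robot, and variables do not carry over. Pictures are saved under pics/ and viewed, at most 10 in all, crops included, and the job is handed in when it is done.

```bash
mkdir -p pics; ls
python3 - <<'E'
from plant import monitor,cams,bot
import cv2,numpy as np
s=monitor.observe();print(s)
for n in("scene","top"):
    c=cams.snapshot(n);cv2.imwrite(f"pics/{n}0.png",c["img"][:,:,::-1]);np.savez(f"pics/{n}0.npz",**c)
    print(n,c["K"],(-c["R"].T@c["t"]),c["R"])
E
```

```text
pics
{'time_s': 0.0, 'q': array([ 6.73014084e+01,  1.58754130e+01, -1.59806252e+00,  7.26523620e+01,
       -9.71229067e-04,  8.40758127e+01]), 'qvel': array([ 0.05723043,  0.08093891,  0.01120152, -0.0378492 , -0.05445388,
        0.01979644]), 'joint_torque': array([ 7.20245807e-04, -4.45510519e+01,  2.95202422e+01,  1.66065601e-02,
       -3.55741668e-04, -1.88361838e-06]), 'tcp_pos': array([0.18008267, 0.59766737, 0.23018875]), 'ee_rot': array([-1.79874734e+02, -1.20219546e-02,  1.63225584e+02]), 'wrist_force': array([-0.00816646, -0.02902599,  0.39302505]), 'ft_torque': array([-0.02283873, -0.05055359, -0.00688482]), 'finger_force': 0.0, 'opening': 0.08542587233870395}
scene [[450.53509759   0.         322.28485564]
 [  0.         450.53509759 204.48589127]
 [  0.           0.           1.        ]] [-0.26015625 -0.6476426   1.01097658] [[ 0.6730624  -0.73932345  0.01969373]
 [-0.46210164 -0.44117854 -0.7693007 ]
 [ 0.5774505   0.50868687 -0.63858327]]
top [[372.22477852   0.         314.47234142]
 [  0.         372.22477852 202.11378633]
 [  0.           0.           1.        ]] [0.35800871 0.03154016 1.06729708] [[-9.12784937e-05 -9.99521240e-01 -3.09399786e-02]
 [-9.84982840e-01  5.43172145e-03 -1.72566803e-01]
 [ 1.72652243e-01  3.04595964e-02 -9.84511765e-01]]
```

View pics/scene0.png

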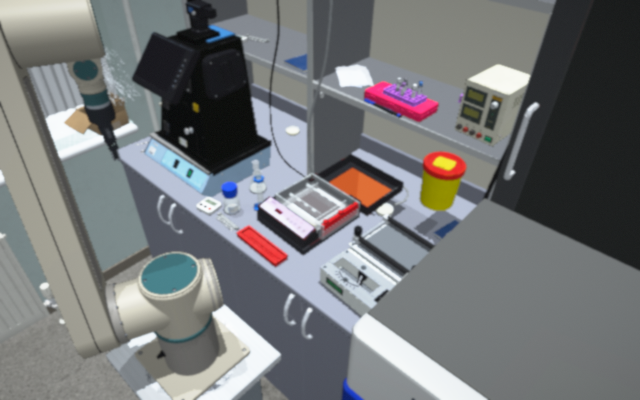

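View pics/top0.png

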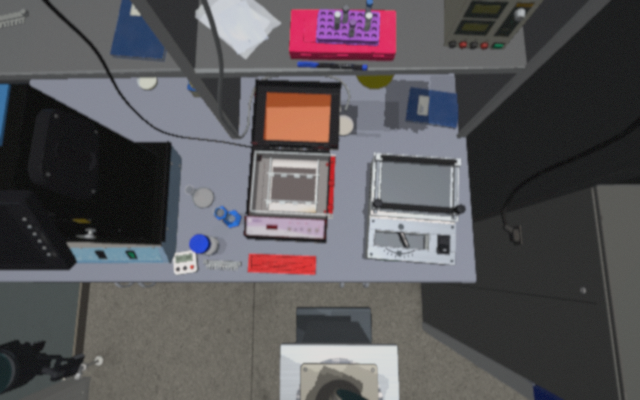

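Run:
```python
import cv2,numpy as np
a=cv2.imread("pics/top0.png");b=cv2.imread("pics/scene0.png")
A=cv2.resize(a[165:285,165:265],None,fx=4,fy=4,interpolation=cv2.INTER_CUBIC)
B=cv2.resize(b[140:240,190:290],None,fx=4,fy=4,interpolation=cv2.INTER_CUBIC)
o=np.zeros((480,800,3),np.uint8);o[:,:400]=A;o[:400,400:]=B;cv2.imwrite("pics/c1.png",o)
A=cv2.resize(a[145:270,360:475],None,fx=4.6,fy=4.6,interpolation=cv2.INTER_CUBIC)
cv2.imwrite("pics/c2.png",A)
```

```text
(no output)
```

View pics/c1.png

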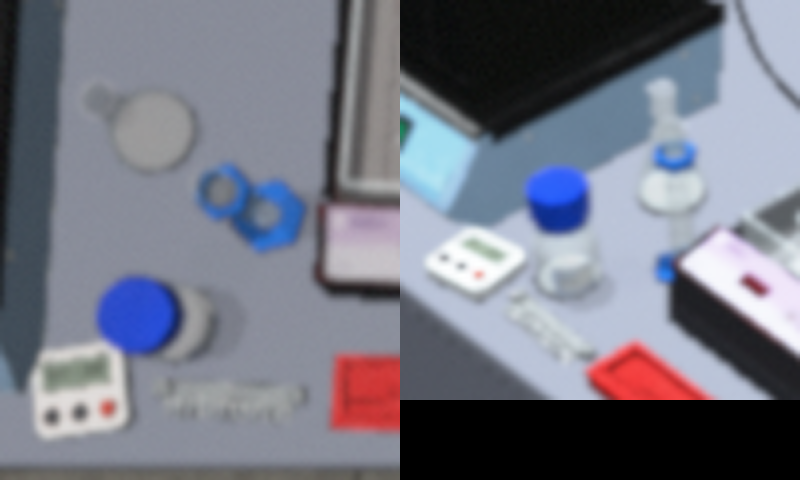

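View pics/c2.png

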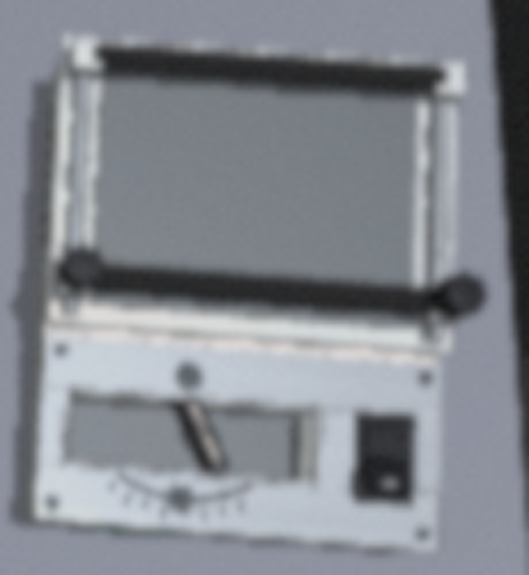

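```bash
cat > h.py <<'E'
import numpy as np
def ray(c,uv,z):
    R,t=c["R"],c["t"];o=-R.T@t
    d=R.T@np.linalg.inv(c["K"])@np.array([*uv,1.]);return o+d*(z-o[2])/d[2]
def proj(c,X):
    p=c["K"]@(c["R"]@np.asarray(X)+c["t"]);return p[:2]/p[2]
E
python3 - <<'E'
import numpy as np
from h import *
c=np.load("pics/top0.npz");s=np.load("pics/scene0.npz")
C=lambda u,v:((u+.5)/4.6+360-.5,(v+.5)/4.6+145-.5)
D=lambda u,v:((u+.5)/4+165-.5,(v+.5)/4+165-.5)
np.set_printoptions(precision=4,suppress=True)
print("flask base",ray(c,D(153,131),0.003),"rim",ray(c,D(98,97),.118))
print("flask base scene",ray(s,(190+270/4,140+185/4),.012), "rim",ray(s,(190+260/4,140+88/4),.118))
print("bottle cap",ray(c,D(138,315),.1),"cyl rim",ray(c,D(222,192),.153),"foot",ray(c,D(268,215),.01))
kl=ray(c,C(82,263),.144);kr=ray(c,C(463,292),.144);print("knobs",kl,kr,np.linalg.norm(kl-kr))
d=(kl-kr)/np.linalg.norm(kl-kr);print("yaw",np.degrees(np.arctan2(-d[0],d[1])))
cap=ray(c,C(188,376),.072);clip=ray(c,C(181,497),.080);tip=ray(c,C(216,466),.052);print(cap,clip,np.linalg.norm((clip-cap)[:2]),tip,np.linalg.norm((tip-cap)[:2]))
sc=[ray(c,C(*p),.072) for p in((61,349),(426,377),(52,502),(422,533))]
print(sc)
for a,b in((0,1),(2,3)):
    e=sc[a]-sc[b];print(np.degrees(np.arctan2(-e[0],e[1])),np.linalg.norm(e))
E
```

```text
flask base [0.5606 0.3926 0.003 ] rim [0.5617 0.3913 0.118 ]
flask base scene [0.5573 0.3883 0.012 ] rim [0.5568 0.3893 0.118 ]
bottle cap [0.4198 0.3632 0.1   ] cyl rim [0.4929 0.296  0.153 ] foot [0.4971 0.3032 0.01  ]
knobs [ 0.5199 -0.0978  0.144 ] [ 0.5029 -0.3019  0.144 ] 0.20482794485420364
yaw -4.766349174488654
[ 0.4657 -0.1671  0.072 ] [ 0.3958 -0.1588  0.08  ] 0.07033444883735454 [ 0.4149 -0.1853  0.052 ] 0.05394979377876821
[array([ 0.4817, -0.0942,  0.072 ]), array([ 0.4646, -0.3035,  0.072 ]), array([ 0.3934, -0.0867,  0.072 ]), array([ 0.3757, -0.2956,  0.072 ])]
-4.669108636820176 0.20996465804808967
-4.84523757308955 0.2096700993829193
```

```bash
python3 -m pendant '[{"xyz":[0,0,0],"turn":[0,0,1],"jaw":1},{"xyz":[0,0,0],"turn":[0,0,1],"jaw":1},{"xyz":[0,0,0],"turn":[0,0,1],"jaw":1},{"xyz":[0,0,0],"turn":[0,0,1],"jaw":1},{"xyz":[0,0,0],"turn":[0,0,1],"jaw":1},{"xyz":[0,0,0],"turn":[0,0,1],"jaw":1},{"xyz":[0,0,0],"turn":[0,0,1],"jaw":1},{"xyz":[0,0,0],"turn":[0,0,1],"jaw":1}]'
python3 -m pendant '[{"xyz":[0,0,0],"turn":[0,0,1],"jaw":1},{"xyz":[0,0,0],"turn":[0,0,1],"jaw":1},{"xyz":[0,0,0],"turn":[0,0,1],"jaw":1},{"xyz":[0,0,0],"turn":[0,0,1],"jaw":1},{"xyz":[0,0,0],"turn":[0,0,1],"jaw":1},{"xyz":[0,0,0],"turn":[0,0,1],"jaw":1},{"xyz":[0,0,0],"turn":[0,0,0.64],"jaw":1},{"xyz":[0,0,0],"turn":[0,0,0],"jaw":1}]'
python3 -m pendant '[{"xyz":[-0.1,0,0],"turn":[0,0,0],"jaw":1},{"xyz":[-0.15,0,0],"turn":[0,0,0],"jaw":1},{"xyz":[-0.15,0,0],"turn":[0,0,0],"jaw":1},{"xyz":[-0.15,0,0],"turn":[0,0,0],"jaw":1},{"xyz":[-0.15,0,0],"turn":[0,0,0],"jaw":1},{"xyz":[-0.15,0,0],"turn":[0,0,0],"jaw":1},{"xyz":[-0.15,0,0],"turn":[0,0,0],"jaw":1},{"xyz":[-0.1,0,0],"turn":[0,0,0],"jaw":1}]'
```

```text
time_s: 0.77
tcp_pos: [0.1802, 0.5979, 0.2306]
ee_rot: [-179.9, 0.0, 123.0]
wrist_force: [0.7, -0.8, -0.4]
opening: 0.0855
finger_force: 0.0
time_s: 1.43
tcp_pos: [0.1802, 0.598, 0.2306]
ee_rot: [-180.0, 0.1, 90.0]
wrist_force: [-0.2, 0.2, 0.9]
opening: 0.0854
finger_force: 0.0
time_s: 2.1
tcp_pos: [0.1796, 0.3755, 0.2307]
ee_rot: [-180.0, 0.1, 90.1]
wrist_force: [0.5, -0.0, -0.1]
opening: 0.0854
finger_force: 0.0
```

```bash
python3 -m pendant '[{"xyz":[0,0.1,0],"turn":[0,0,0],"jaw":1},{"xyz":[0,0.16,0],"turn":[0,0,0],"jaw":1},{"xyz":[0,0.16,0],"turn":[0,0,0],"jaw":1},{"xyz":[0,0.16,0],"turn":[0,0,0],"jaw":1},{"xyz":[0,0.16,0],"turn":[0,0,0],"jaw":1},{"xyz":[0,0.16,0],"turn":[0,0,0],"jaw":1},{"xyz":[0,0.16,0],"turn":[0,0,0],"jaw":1},{"xyz":[0,0.16,0],"turn":[0,0,0],"jaw":1}]'
python3 -m pendant '[{"xyz":[0.02,0.16,0],"turn":[0,0,0],"jaw":1},{"xyz":[0.02,0.16,0],"turn":[0,0,0],"jaw":1},{"xyz":[0.025,0.16,0],"turn":[0,0,0],"jaw":1},{"xyz":[0,0.12,0],"turn":[0,0,0],"jaw":1},{"xyz":[0,0.07,0],"turn":[0,0,0],"jaw":1},{"xyz":[0,0,0],"turn":[0,0,0],"jaw":1},{"xyz":[0,0,0],"turn":[0,0,0],"jaw":1},{"xyz":[0,0,0],"turn":[0,0,0],"jaw":1}]'
python3 - <<'E'
from plant import cams
import cv2,numpy as np
from h import *
c=cams.snapshot("wrist");cv2.imwrite("pics/w1.png",c["img"][:,:,::-1])
print(-c["R"].T@c["t"],proj(c,[.559,.391,.118]),proj(c,[.559,.391,.0]))
E
```

```text
time_s: 2.77
tcp_pos: [0.4259, 0.378, 0.2309]
ee_rot: [-180.0, 0.0, 90.1]
wrist_force: [-0.5, 0.5, 0.9]
opening: 0.0851
finger_force: 0.0
time_s: 3.43
tcp_pos: [0.5574, 0.3914, 0.2308]
ee_rot: [-179.9, 0.0, 90.1]
wrist_force: [0.3, -0.3, 0.8]
opening: 0.0855
finger_force: 0.0
[0.5584021  0.46950238 0.37380901] [320.99706738 197.6419392 ] [320.87390176 172.25499895]
```

View pics/w1.png

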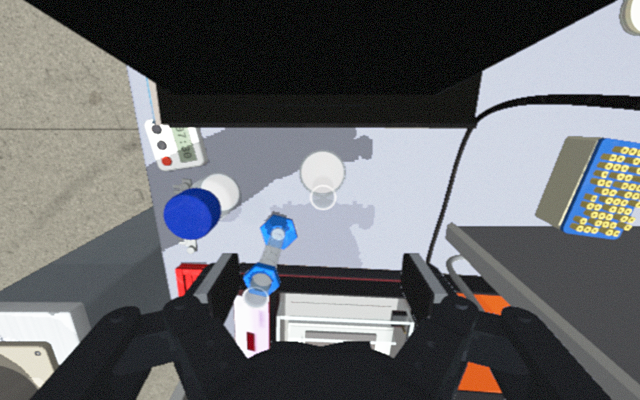

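```bash
python3 -m pendant '[{"xyz":[0,0.005,0.1],"turn":[0,0,0],"jaw":1},{"xyz":[0,0,0.13],"turn":[0,0,0],"jaw":1},{"xyz":[0,0,0.13],"turn":[0,0,0],"jaw":1},{"xyz":[0,0,0.13],"turn":[0,0,0],"jaw":1},{"xyz":[0,0,0.13],"turn":[0,0,0],"jaw":1},{"xyz":[0,0,0.08],"turn":[0,0,0],"jaw":1},{"xyz":[0,0,0.05],"turn":[0,0,0],"jaw":1},{"xyz":[0,0,0],"turn":[0,0,0],"jaw":1}]'
python3 -m pendant '[{"xyz":[0,0,0],"turn":[0,0,0],"jaw":0.2},{"xyz":[0,0,0],"turn":[0,0,0],"jaw":-0.1},{"xyz":[0,0,0],"turn":[0,0,0],"jaw":-0.3},{"xyz":[0,0,0],"turn":[0,0,0],"jaw":-0.5},{"xyz":[0,0,0],"turn":[0,0,0],"jaw":-0.7},{"xyz":[0,0,0],"turn":[0,0,0],"jaw":-1},{"xyz":[0,0,0],"turn":[0,0,0],"jaw":-1},{"xyz":[0,0,0],"turn":[0,0,0],"jaw":-1}]'
python3 -m pendant '[{"xyz":[0,0,0],"turn":[0,0,0],"jaw":-1},{"xyz":[0,0,0],"turn":[0,0,0],"jaw":-1},{"xyz":[0,0,-0.05],"turn":[0,0,0],"jaw":-1},{"xyz":[0,0,-0.1],"turn":[0,0,0],"jaw":-1},{"xyz":[0,0,-0.15],"turn":[0,0,0],"jaw":-1},{"xyz":[0,0,-0.15],"turn":[0,0,0],"jaw":-1},{"xyz":[0,0,-0.15],"turn":[0,0,0],"jaw":-1},{"xyz":[0,0,-0.1],"turn":[0,0,0],"jaw":-1}]'
```

```text
time_s: 4.15
tcp_pos: [0.5566, 0.3907, 0.0788]
ee_rot: [-179.7, 0.1, 90.1]
wrist_force: [-0.4, -0.5, -0.4]
opening: 0.0856
finger_force: 0.0
time_s: 4.82
tcp_pos: [0.5602, 0.3921, 0.0829]
ee_rot: [179.9, -0.1, 90.0]
wrist_force: [-0.3, 0.2, 6.0]
opening: 0.0237
finger_force: 59.5
time_s: 5.48
tcp_pos: [0.5604, 0.3919, 0.2249]
ee_rot: [179.8, -0.1, 90.0]
wrist_force: [0.1, -0.1, -0.4]
opening: 0.0236
finger_force: 59.0
```

```bash
python3 -m pendant '[{"xyz":[0,0,-0.12],"turn":[0,0,0],"jaw":-1},{"xyz":[0,0,-0.14],"turn":[0,0,0],"jaw":-1},{"xyz":[0,-0.05,-0.12],"turn":[0,0,0],"jaw":-1},{"xyz":[0,-0.1,0],"turn":[0,0,0],"jaw":-1},{"xyz":[0,-0.13,0],"turn":[0,0,0],"jaw":-1},{"xyz":[0,-0.13,0],"turn":[0,0,0],"jaw":-1},{"xyz":[-0.05,-0.13,0],"turn":[0,0,0],"jaw":-1},{"xyz":[-0.1,-0.06,0],"turn":[0,0,0],"jaw":-1}]'
python3 -m pendant '[{"xyz":[-0.15,0,0],"turn":[0,0,0],"jaw":-1},{"xyz":[-0.16,0,0],"turn":[0,0,0],"jaw":-1},{"xyz":[-0.16,0,0],"turn":[0,0,0],"jaw":-1},{"xyz":[-0.16,0,0],"turn":[0,0,0],"jaw":-1},{"xyz":[-0.16,0,0],"turn":[0,0,0],"jaw":-1},{"xyz":[-0.16,0,0],"turn":[0,0,0],"jaw":-1},{"xyz":[-0.16,0,0],"turn":[0,0,0],"jaw":-1},{"xyz":[-0.16,0,0],"turn":[0,0,0],"jaw":-1}]'
python3 -m pendant '[{"xyz":[-0.16,0,0],"turn":[0,0,0],"jaw":-1},{"xyz":[-0.16,0,0],"turn":[0,0,0],"jaw":-1},{"xyz":[-0.16,0,0],"turn":[0,0,0],"jaw":-1},{"xyz":[-0.16,0,0],"turn":[0,0,0],"jaw":-1},{"xyz":[-0.16,0,0],"turn":[0,0,0],"jaw":-1},{"xyz":[-0.16,0,0],"turn":[0,0,0],"jaw":-1},{"xyz":[-0.16,0,0],"turn":[0,0,0],"jaw":-1},{"xyz":[-0.16,0,0],"turn":[0,0,0],"jaw":-1}]'
python3 -m pendant '[{"xyz":[-0.14,0,0],"turn":[0,0,0],"jaw":-1},{"xyz":[-0.1,0.05,0],"turn":[0,0,0],"jaw":-1},{"xyz":[-0.06,0.1,0],"turn":[0,0,0],"jaw":-1},{"xyz":[0,0.15,0],"turn":[0,0,0],"jaw":-1},{"xyz":[0,0.15,0],"turn":[0,0,0],"jaw":-1},{"xyz":[0,0.14,0],"turn":[0,0,0],"jaw":-1},{"xyz":[0,0.05,0],"turn":[0,0,0],"jaw":-1},{"xyz":[0,0,0],"turn":[0,0,0],"jaw":-1}]'
python3 - <<'E'
from plant import cams
import cv2,numpy as np
c=cams.snapshot("wrist");cv2.imwrite("pics/w2.png",c["img"][:,:,::-1]);np.savez("pics/w2.npz",**c)
E
```

```text
time_s: 6.15
tcp_pos: [0.4364, 0.3621, 0.2973]
ee_rot: [-179.9, -0.0, 90.2]
wrist_force: [0.5, -0.8, 0.1]
opening: 0.0234
finger_force: 59.1
time_s: 6.82
tcp_pos: [0.4389, 0.1059, 0.2975]
ee_rot: [180.0, 0.0, 90.0]
wrist_force: [0.6, 0.3, -0.7]
opening: 0.0234
finger_force: 59.1
time_s: 7.48
tcp_pos: [0.4391, -0.15, 0.2975]
ee_rot: [180.0, 0.0, 90.0]
wrist_force: [0.4, -0.1, -1.3]
opening: 0.0235
finger_force: 59.1
time_s: 8.15
tcp_pos: [0.5693, -0.2085, 0.2966]
ee_rot: [-180.0, -0.0, 90.1]
wrist_force: [-0.9, -0.1, -0.9]
opening: 0.0235
finger_force: 59.2
```

View pics/w2.png

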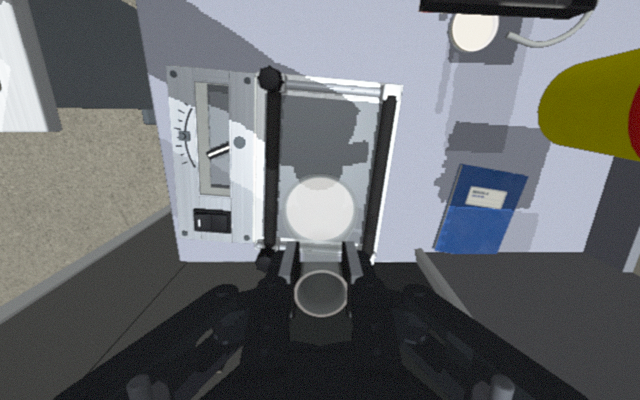

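Run:
```python
import numpy as np
from h import *
np.set_printoptions(precision=4,suppress=True)
c=np.load("pics/w2.npz")
g=c["img"].astype(int).sum(2)
# refine dark centroids
def cen(u,v,r,th):
    ys,xs=np.mgrid[v-r:v+r+1,u-r:u+r+1];m=g[v-r:v+r+1,u-r:u+r+1]<th;return xs[m].mean(),ys[m].mean(),m.sum()
print(g[142,230:250],g[135,178:192])
cap=cen(239,142,9,400);clip=cen(184,135,6,380);print(cap,clip)
th=np.radians(-4.77);ex=np.array([np.cos(th),np.sin(th)]);ey=np.array([-ex[1],ex[0]])
O=np.array([.5150,-.2013])
S=lambda p:np.array([ex@(p[:2]-O),ey@(p[:2]-O)])*1000
P=ray(c,cap[:2],.072);Q=ray(c,clip[:2],.078);print(P,S(P),Q,S(Q))
d=S(Q)-S(P);print("clip r,ang",np.hypot(*d),np.arctan2(d[1],-d[0]))
a,b=S(ray(c,(208,156),.052)),S(ray(c,(230,145),.052));d=a-S(P);print("tip",np.hypot(*d),np.arctan2(d[1],-d[0]))
print("Lknob",S(ray(c,(269,77),.144)),"screws",[S(ray(c,p,.072)) for p in((173,74),(247,81),(184,234),(247,238))])
print("rear bar pts",S(ray(c,(390,100),.116)),S(ray(c,(369,250),.116)))
print("flask base",ray(c,(320,209),.212))
```

```text
[700 667 668 530 380 358 363 370 374 379 385 386 383 362 367 550 715 726
 717 712] [551 394 345 359 367 348 251 217 303 346 311 301 479 656]
(np.float64(239.06593406593407), np.float64(141.97802197802199), np.int64(91)) (np.float64(184.01980198019803), np.float64(135.2970297029703), np.int64(101))
[ 0.4649 -0.1677  0.072 ] [-52.7453  29.3178] [ 0.3976 -0.1589  0.078 ] [-120.5414   32.4561]
clip r,ang 67.86871107526676 0.0462568942548877
tip 54.82311012426865 -0.4817029359237431
Lknob [ -3.5395 103.2943] screws [array([-132.0419,  103.5628]), array([-42.8886, 103.3792]), array([-132.1777, -108.2312]), array([ -41.7467, -106.8054])]
rear bar pts [123.8546  94.1508] [126.3027 -88.5924]
flask base [ 0.5701 -0.2104  0.212 ]
```

```bash
python3 -m pendant '[{"xyz":[0,0.06,0.03],"turn":[0,0,0],"jaw":-1},{"xyz":[0,0.057,0.07],"turn":[0,0,0],"jaw":-1},{"xyz":[0,0,0.1],"turn":[0,0,0],"jaw":-1},{"xyz":[0,0,0.12],"turn":[0,0,0],"jaw":-1},{"xyz":[0,0,0.12],"turn":[0,0,0],"jaw":-1},{"xyz":[0,0,0.1],"turn":[0,0,0],"jaw":-1},{"xyz":[0,0,0.05],"turn":[0,0,0],"jaw":-1},{"xyz":[0,0,0],"turn":[0,0,0],"jaw":-1}]'
python3 -m pendant '[{"xyz":[0,0,0.005],"turn":[0,0,0],"jaw":-1},{"xyz":[0,0,0.005],"turn":[0,0,0],"jaw":-1},{"xyz":[0,0,0.005],"turn":[0,0,0],"jaw":-1},{"xyz":[0,0,0],"turn":[0,0,0],"jaw":-1},{"xyz":[0,0,0],"turn":[0,0,0],"jaw":-1},{"xyz":[0,0,0],"turn":[0,0,0],"jaw":-1},{"xyz":[0,0,0],"turn":[0,0,0],"jaw":-1},{"xyz":[0,0,0],"turn":[0,0,0],"jaw":-1}]'
```

```text
time_s: 8.87
tcp_pos: [0.5885, -0.2072, 0.1753]
ee_rot: [-179.6, -0.2, 90.0]
wrist_force: [-0.6, -0.3, -1.0]
opening: 0.0234
finger_force: 59.2
time_s: 9.53
tcp_pos: [0.5913, -0.2085, 0.1766]
ee_rot: [180.0, 0.0, 90.0]
wrist_force: [-0.4, -0.6, -2.1]
opening: 0.0234
finger_force: 59.3
```

```bash
python3 -m pendant '[{"xyz":[0,0,0.005],"turn":[0,0,0],"jaw":-1},{"xyz":[0,0,0.005],"turn":[0,0,0],"jaw":-1},{"xyz":[0,0,0.005],"turn":[0,0,0],"jaw":-1},{"xyz":[0,0,0],"turn":[0,0,0],"jaw":-1},{"xyz":[0,0,0],"turn":[0,0,0],"jaw":-1},{"xyz":[0,0,0],"turn":[0,0,0],"jaw":-1},{"xyz":[0,0,0],"turn":[0,0,0],"jaw":-1},{"xyz":[0,0,0],"turn":[0,0,0],"jaw":-1}]'
```

```text
time_s: 10.2
tcp_pos: [0.5912, -0.2084, 0.1733]
ee_rot: [180.0, 0.0, 90.0]
wrist_force: [-0.7, 0.4, -1.4]
opening: 0.0231
finger_force: 59.2
```

```bash
python3 -m pendant '[{"xyz":[0,0,0.005],"turn":[0,0,0],"jaw":-1},{"xyz":[0,0,0],"turn":[0,0,0],"jaw":-1},{"xyz":[0,0,0.005],"turn":[0,0,0],"jaw":-1},{"xyz":[0,0,0],"turn":[0,0,0],"jaw":-1},{"xyz":[0,0,0],"turn":[0,0,0],"jaw":-1},{"xyz":[0,0,0],"turn":[0,0,0],"jaw":-1},{"xyz":[0,0,0],"turn":[0,0,0],"jaw":-1},{"xyz":[0,0,0],"turn":[0,0,0],"jaw":-1}]'
```

```text
time_s: 10.87
tcp_pos: [0.5913, -0.2086, 0.1729]
ee_rot: [179.9, 0.0, 90.0]
wrist_force: [-2.0, 0.8, 6.0]
opening: 0.0233
finger_force: 60.1
```

```bash
python3 -m pendant '[{"xyz":[0,0,0],"turn":[0,0,0],"jaw":-0.3},{"xyz":[0,0,0],"turn":[0,0,0],"jaw":-0.1},{"xyz":[0,0,0],"turn":[0,0,0],"jaw":0.2},{"xyz":[0,0,0],"turn":[0,0,0],"jaw":0.4},{"xyz":[0,0,0],"turn":[0,0,0],"jaw":0.6},{"xyz":[0,0,0],"turn":[0,0,0],"jaw":0.6},{"xyz":[0,0,-0.03],"turn":[0,0,0],"jaw":0.6},{"xyz":[0,0,-0.06],"turn":[0,0,0],"jaw":0.6}]'
python3 -m pendant '[{"xyz":[0,0,-0.08],"turn":[0,0,0],"jaw":0.6},{"xyz":[0,0,-0.1],"turn":[0,0,0],"jaw":0.6},{"xyz":[0,0,-0.12],"turn":[0,0,0],"jaw":0.6},{"xyz":[0,0,-0.1],"turn":[0,0,0],"jaw":0.6},{"xyz":[0,0,-0.06],"turn":[0,0,0],"jaw":0.6},{"xyz":[0.06,-0.05,0],"turn":[0,0,0],"jaw":0.2},{"xyz":[0.1,-0.1,0],"turn":[0,0,0],"jaw":-0.5},{"xyz":[0.12,-0.12,0],"turn":[0,0,0],"jaw":-1}]'
python3 -m pendant '[{"xyz":[0.12,-0.12,0],"turn":[0,0,0],"jaw":-1},{"xyz":[0.1,-0.1,0],"turn":[0,0,0],"jaw":-1},{"xyz":[0.066,-0.06,0],"turn":[0,0,0],"jaw":-1},{"xyz":[0,0,0.04],"turn":[0,0,0],"jaw":-1},{"xyz":[0,0,0.1],"turn":[0,0,0],"jaw":-1},{"xyz":[0,0,0.14],"turn":[0,0,0],"jaw":-1},{"xyz":[0,0,0.14],"turn":[0,0,0],"jaw":-1},{"xyz":[0,0,0],"turn":[0,0,0],"jaw":-1}]'
python3 - <<'E'
from plant import cams
import cv2,numpy as np
c=cams.snapshot("wrist");cv2.imwrite("pics/w3.png",c["img"][:,:,::-1]);np.savez("pics/w3.npz",**c)
E
```

```text
time_s: 11.53
tcp_pos: [0.5899, -0.2078, 0.1881]
ee_rot: [-179.8, -0.1, 90.0]
wrist_force: [-0.4, 1.0, -0.8]
opening: 0.0684
finger_force: 0.0
time_s: 12.2
tcp_pos: [0.5377, -0.153, 0.282]
ee_rot: [179.9, 0.0, 89.9]
wrist_force: [0.3, -0.0, 0.6]
opening: 0.0324
finger_force: 0.0
time_s: 12.87
tcp_pos: [0.4774, -0.0944, 0.1919]
ee_rot: [-179.5, -0.2, 90.0]
wrist_force: [-1.3, 0.2, -0.6]
opening: 0.0002
finger_force: 0.0
```

View pics/w3.png

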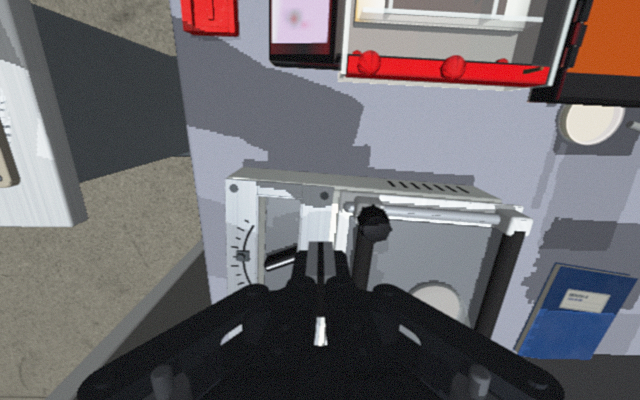

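```bash
python3 -m pendant '[{"xyz":[0,0,0.1],"turn":[0,0,0],"jaw":-1},{"xyz":[0,0,0.1],"turn":[0,0,0],"jaw":-1},{"xyz":[0,0,0.08],"turn":[0,0,0],"jaw":-1},{"xyz":[0,0,0.05],"turn":[0,0,0],"jaw":-1},{"xyz":[0,0,0],"turn":[0,0,0],"jaw":-1},{"xyz":[0,0,0],"turn":[0,0,0],"jaw":-1},{"xyz":[0,0.03,0],"turn":[0,0,0],"jaw":-1},{"xyz":[-0.003,0.03,0],"turn":[0,0,0],"jaw":-1}]'
python3 -m pendant '[{"xyz":[-0.003,0.03,0],"turn":[0,0,0],"jaw":-1},{"xyz":[-0.003,0.03,0],"turn":[0,0,0],"jaw":-1},{"xyz":[-0.003,0.03,0],"turn":[0,0,0],"jaw":-1},{"xyz":[-0.003,0.03,0],"turn":[0,0,0],"jaw":-1},{"xyz":[-0.003,0.03,0],"turn":[0,0,0],"jaw":-1},{"xyz":[-0.002,0.02,0],"turn":[0,0,0],"jaw":-1},{"xyz":[-0.002,0.02,0],"turn":[0,0,0],"jaw":-1},{"xyz":[0,0,0],"turn":[0,0,0],"jaw":-1}]'
```

```text
time_s: 13.58
tcp_pos: [0.4948, -0.0963, 0.133]
ee_rot: [179.8, 0.1, 90.0]
wrist_force: [0.6, -0.3, 0.1]
opening: -0.0002
finger_force: 1.4
time_s: 14.25
tcp_pos: [0.5321, -0.0997, 0.1312]
ee_rot: [180.0, -0.0, 90.0]
wrist_force: [0.3, -0.1, 0.4]
opening: -0.0001
finger_force: 0.3
```

```bash
python3 -m pendant '[{"xyz":[-0.002,0.02,0.01],"turn":[0,0,0],"jaw":-1},{"xyz":[-0.002,0.02,0.01],"turn":[0,0,0],"jaw":-1},{"xyz":[-0.001,0.015,0],"turn":[0,0,0],"jaw":-1},{"xyz":[-0.001,0.015,0],"turn":[0,0,0],"jaw":-1},{"xyz":[-0.001,0.01,0],"turn":[0,0,0],"jaw":-1},{"xyz":[-0.001,0.01,0],"turn":[0,0,0],"jaw":-1},{"xyz":[0,0,0],"turn":[0,0,0],"jaw":-1},{"xyz":[0,0,0],"turn":[0,0,0],"jaw":-1}]'
python3 - <<'E'
from plant import cams
import cv2,numpy as np
c=cams.snapshot("wrist");np.savez("pics/w4.npz",**c);cv2.imwrite("pics/w4.png",c["img"][:,:,::-1])
E
```

```text
time_s: 14.92
tcp_pos: [0.5492, -0.1013, 0.127]
ee_rot: [180.0, 0.0, 90.0]
wrist_force: [-2.3, -0.7, -1.6]
opening: -0.0003
finger_force: 0.8
```

View pics/w4.png

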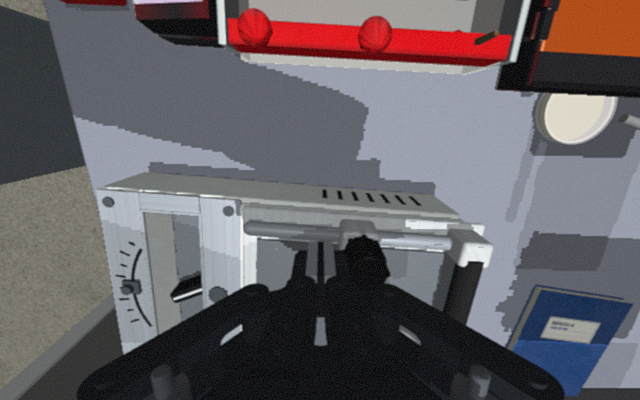

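```bash
python3 -m pendant '[{"xyz":[0,0.007,0],"turn":[0,0,0],"jaw":-1},{"xyz":[0,0.007,0],"turn":[0,0,0],"jaw":-1},{"xyz":[0,0.006,0],"turn":[0,0,0],"jaw":-1},{"xyz":[0,0,0],"turn":[0,0,0],"jaw":-1},{"xyz":[0,0,0],"turn":[0,0,0],"jaw":-1},{"xyz":[0,0,0],"turn":[0,0,0],"jaw":-1},{"xyz":[0,0,0],"turn":[0,0,0],"jaw":-1},{"xyz":[0,0,0],"turn":[0,0,0],"jaw":-1}]'
python3 -m pendant '[{"xyz":[0,0.005,0],"turn":[0,0,0],"jaw":-1},{"xyz":[0,0.005,0],"turn":[0,0,0],"jaw":-1},{"xyz":[0,0,0],"turn":[0,0,0],"jaw":-1},{"xyz":[0,0,0],"turn":[0,0,0],"jaw":-1},{"xyz":[0,0,0],"turn":[0,0,0],"jaw":-1},{"xyz":[0,0,0],"turn":[0,0,0],"jaw":-1},{"xyz":[0,0,0],"turn":[0,0,0],"jaw":-1},{"xyz":[0,0,0],"turn":[0,0,0],"jaw":-1}]'
```

```text
time_s: 15.63
tcp_pos: [0.5526, -0.1014, 0.1271]
ee_rot: [-179.9, 0.0, 90.0]
wrist_force: [-4.9, -1.4, -0.9]
opening: -0.0001
finger_force: 2.3
time_s: 16.3
tcp_pos: [0.5533, -0.1014, 0.127]
ee_rot: [-179.8, 0.0, 90.0]
wrist_force: [-6.4, -2.9, 1.6]
opening: 0.0001
finger_force: 3.8
```

```bash
python3 -m pendant '[{"xyz":[0,0.005,0],"turn":[0,0,0],"jaw":-1},{"xyz":[0,0.005,0],"turn":[0,0,0],"jaw":-1},{"xyz":[0,0,0],"turn":[0,0,0],"jaw":-1},{"xyz":[0,0,0],"turn":[0,0,0],"jaw":-1},{"xyz":[0,0,0],"turn":[0,0,0],"jaw":-1},{"xyz":[0,0,0],"turn":[0,0,0],"jaw":-1},{"xyz":[0,0,0],"turn":[0,0,0],"jaw":-1},{"xyz":[0,0,0],"turn":[0,0,0],"jaw":-1}]'
```

```text
time_s: 16.97
tcp_pos: [0.5538, -0.1015, 0.127]
ee_rot: [-179.6, 0.1, 90.0]
wrist_force: [-12.0, -3.4, 3.4]
opening: -0.0003
finger_force: 5.6
```

```bash
python3 -m pendant '[{"xyz":[0.002,-0.02,0],"turn":[0,0,0],"jaw":-1},{"xyz":[0.005,-0.06,0],"turn":[0,0,0],"jaw":-1},{"xyz":[0.007,-0.09,0],"turn":[0,0,0],"jaw":-1},{"xyz":[0,0,-0.08],"turn":[0,0,0],"jaw":-1},{"xyz":[0,0,-0.14],"turn":[0,0,0],"jaw":-1},{"xyz":[0,0,-0.14],"turn":[0,0,0],"jaw":-1},{"xyz":[-0.08,-0.1,-0.06],"turn":[0,0,-0.5],"jaw":-1},{"xyz":[-0.1,-0.1,0],"turn":[0,0,-0.5],"jaw":-1}]'
python3 -m pendant '[{"xyz":[-0.1,-0.13,0],"turn":[0,0,-1],"jaw":-0.1},{"xyz":[-0.1,-0.1,0],"turn":[0,0,-1],"jaw":-0.1},{"xyz":[0,0,0],"turn":[0,0,-1],"jaw":-0.1},{"xyz":[0,0,0],"turn":[0,0,-1],"jaw":-0.1},{"xyz":[0,0,0],"turn":[0,0,-1],"jaw":-0.1},{"xyz":[0,0,0],"turn":[0,0,-1],"jaw":-0.1},{"xyz":[0,0,0],"turn":[0,0,-1],"jaw":-0.1},{"xyz":[0,0,0],"turn":[0,0,-1],"jaw":-0.1}]'
python3 -m pendant '[{"xyz":[0,0,0],"turn":[0,0,-1],"jaw":-0.1},{"xyz":[0,0,0],"turn":[0,0,-1],"jaw":-0.1},{"xyz":[0,0,0],"turn":[0,0,-1],"jaw":-0.1},{"xyz":[0,0,0],"turn":[0,0,-1],"jaw":-0.1},{"xyz":[0,0,0],"turn":[0,0,-1],"jaw":-0.1},{"xyz":[0,0,0],"turn":[0,0,-1],"jaw":-0.1},{"xyz":[0,0,0],"turn":[0,0,-1],"jaw":-0.1},{"xyz":[0,0,0],"turn":[0,0,-1],"jaw":-0.1}]'
python3 - <<'E'
from plant import cams
import cv2,numpy as np
c=cams.snapshot("wrist");np.savez("pics/w5.npz",**c);cv2.imwrite("pics/w5.png",c["img"][:,:,::-1])
E
```

```text
time_s: 17.63
tcp_pos: [0.4894, -0.1359, 0.2169]
ee_rot: [179.2, 0.2, 95.4]
wrist_force: [-0.1, -1.2, -0.7]
opening: -0.0
finger_force: 0.0
time_s: 18.3
tcp_pos: [0.4462, -0.1811, 0.2127]
ee_rot: [179.8, 0.3, 135.3]
wrist_force: [-0.9, 0.3, -0.3]
opening: 0.0384
finger_force: 0.0
time_s: 18.97
tcp_pos: [0.4463, -0.181, 0.2127]
ee_rot: [-180.0, 0.4, 175.3]
wrist_force: [-0.3, -0.1, 0.1]
opening: 0.0381
finger_force: 0.0
```

View pics/w5.png

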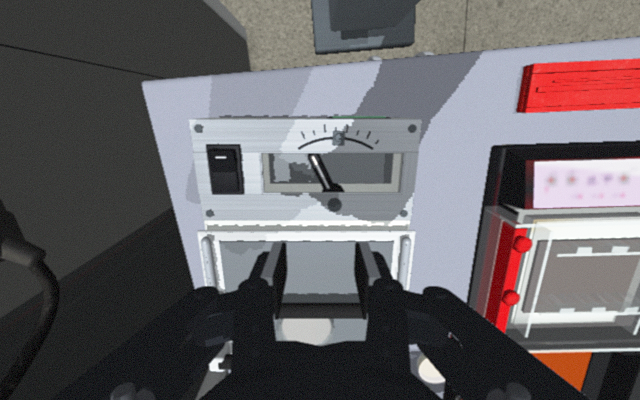

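```bash
cat >> h.py <<'E'
th=np.radians(-4.77);ex=np.array([np.cos(th),np.sin(th)]);ey=np.array([-ex[1],ex[0]]);O=np.array([.5150,-.2013])
S=lambda p:np.array([ex@(p[:2]-O),ey@(p[:2]-O)])*1000
W=lambda x,y:O+(x*ex+y*ey)/1000
E
python3 - <<'E'
import numpy as np
from h import *
np.set_printoptions(precision=1,suppress=True)
c=np.load("pics/w5.npz");g=c["img"].astype(int).sum(2)
def cen(u,v,r,th):
    ys,xs=np.mgrid[v-r:v+r+1,u-r:u+r+1];m=g[v-r:v+r+1,u-r:u+r+1]<th;return xs[m].mean(),ys[m].mean(),m.sum()
cap=cen(335,205,8,330);clip=cen(339,138,7,380);print(cap,clip,g[205,325:346],g[138,330:350])
P=S(ray(c,cap[:2],.072));Q=S(ray(c,clip[:2],.076));d=Q-P;print(P,Q,np.hypot(*d),"clip ang",np.arctan2(d[1],-d[0]))
print("opening",S(ray(c,(263,152),.072)),S(ray(c,(403,193),.072)))
for p in((312,155),(334,188)):
    s=S(ray(c,p,.052));d=s-np.array([-52,30]);print("arm",s,np.hypot(*d),np.arctan2(d[1],-d[0]))
print("TCP",S(np.array([.4463,-.181])), "target",W(-88,12))
E
```

```text
(np.float64(333.67934782608694), np.float64(203.65217391304347), np.int64(184)) (np.float64(339.48809523809524), np.float64(137.79166666666666), np.int64(168)) [362 373 296 187 168 172 162 155 169 165 182 197 198 215 204 195 281 381
 414 430 418] [205 196 210 299 309 325 386 400 363 281 236 219 225 195 168 137 109 142
 161 190]
[-53.1  28.8] [-122.6   33.1] 69.69469126509718 clip ang 0.06200017986021647
opening [-108.   -43.6] [-65.1 102. ]
arm [-102.     5.3] 55.784701922924334 -0.45819711761578974
arm [-64.9  29.9] 12.949233262575977 -0.009545272624374707
TCP [-70.2  14.5] target [ 0.4 -0.2]
```

```bash
python3 -m pendant '[{"xyz":[0.04,-0.01,0],"turn":[0,0,0],"jaw":-0.1},{"xyz":[0.049,0,0.04],"turn":[0,0,0],"jaw":-0.1},{"xyz":[0,0,0.1],"turn":[0,0,0],"jaw":-0.1},{"xyz":[0,0,0.13],"turn":[0,0,0],"jaw":-0.1},{"xyz":[0,0,0.13],"turn":[0,0,0],"jaw":-0.1},{"xyz":[0,0,0.13],"turn":[0,0,0],"jaw":-0.1},{"xyz":[0,0,0.08],"turn":[0,0,0],"jaw":-0.1},{"xyz":[0,0,0],"turn":[0,0,0],"jaw":-0.1}]'
python3 - <<'E'
from plant import monitor
from h import *
s=monitor.observe();print(S(s["tcp_pos"]),s["tcp_pos"],s["ee_rot"])
E
```

```text
time_s: 19.68
tcp_pos: [0.4233, -0.1796, 0.0863]
ee_rot: [179.8, -0.3, 174.9]
wrist_force: [-0.9, -0.1, 0.1]
opening: 0.0384
finger_force: 0.0
[-93.17361938  14.01846508] [ 0.4233148  -0.17958214  0.08634784] [179.81315918  -0.25271411 174.90948197]
```

```bash
python3 -m pendant '[{"xyz":[0,0,0.05],"turn":[0,0,0],"jaw":-0.1},{"xyz":[0,0,0],"turn":[0,0,0],"jaw":-0.1},{"xyz":[0,0,0],"turn":[0,0,0],"jaw":-0.1},{"xyz":[0,0,0],"turn":[0,0,0],"jaw":-0.1},{"xyz":[0,0,0],"turn":[0,0,0],"jaw":-0.1},{"xyz":[0,0,0],"turn":[0,0,0],"jaw":-0.1},{"xyz":[0,0,0],"turn":[0,0,0],"jaw":-0.1},{"xyz":[0,0,0],"turn":[0,0,0],"jaw":-0.1}]'
python3 - <<'E'
from plant import monitor
from h import *
s=monitor.observe();print(S(s["tcp_pos"]),s["tcp_pos"],s["ee_rot"])
E
```

```text
time_s: 20.35
tcp_pos: [0.426, -0.1813, 0.0797]
ee_rot: [-180.0, 0.0, 175.0]
wrist_force: [-0.2, 0.0, -0.1]
opening: 0.0381
finger_force: 0.0
[-90.37183369  12.55217333] [ 0.42598496 -0.18127633  0.07966566] [-1.79982004e+02  3.84795445e-02  1.75023868e+02]
```

```bash
python3 -m pendant '[{"xyz":[-0.01,0,0.05],"turn":[0,0,0],"jaw":-0.1},{"xyz":[0,0,0.05],"turn":[0,0,0],"jaw":-0.1},{"xyz":[0,0,0.05],"turn":[0,0,0],"jaw":-0.1},{"xyz":[0,0,0.05],"turn":[0,0,0],"jaw":-0.1},{"xyz":[0,0,0.02],"turn":[0,0,0],"jaw":-0.1},{"xyz":[0,0,0],"turn":[0,0,0],"jaw":-0.1},{"xyz":[0,0,0],"turn":[0,0,0],"jaw":-0.1},{"xyz":[0,0,0],"turn":[0,0,0],"jaw":-0.1}]'
python3 -m pendant '[{"xyz":[0,0.02,0],"turn":[0,0,0],"jaw":-0.1},{"xyz":[0,0.025,0],"turn":[0,0,0],"jaw":-0.1},{"xyz":[0,0.025,0],"turn":[0,0,0],"jaw":-0.1},{"xyz":[0,0.025,0],"turn":[0,0,0],"jaw":-0.1},{"xyz":[0,0.025,0],"turn":[0,0,0],"jaw":-0.1},{"xyz":[0,0.02,0],"turn":[0,0,0],"jaw":-0.1},{"xyz":[0,0,0],"turn":[0,0,0],"jaw":-0.1},{"xyz":[0,0,0],"turn":[0,0,0],"jaw":-0.1}]'
python3 - <<'E'
from plant import monitor,cams
from h import *
import cv2
s=monitor.observe();print(S(s["tcp_pos"]),s["tcp_pos"],s["ee_rot"])
c=cams.snapshot("wrist");np.savez("pics/w6.npz",**c)
for n,p in(("cap",[*W(-52,30),.072]),("tip0.04",[*W(-52-55,32.2),.052]),("clip.04",[*W(-122,32.8),.08])):print(n,proj(c,p))
E
```

```text
time_s: 21.02
tcp_pos: [0.428, -0.1815, 0.0354]
ee_rot: [-180.0, 0.0, 175.0]
wrist_force: [-0.2, 0.1, 1.0]
opening: 0.0386
finger_force: 0.0
time_s: 21.68
tcp_pos: [0.4304, -0.1525, 0.0353]
ee_rot: [179.9, 0.0, 175.1]
wrist_force: [0.0, -0.6, -0.3]
opening: 0.0385
finger_force: 0.0
[-88.32924802  41.59584684] [ 0.43043562 -0.15250311  0.03528983] [1.79905543e+02 4.17011250e-02 1.75076535e+02]
cap [296.86024758 356.69397999]
tip0.04 [301.4098688  236.33570406]
clip.04 [297.48728568 231.68296628]
```

```bash
python3 -m pendant '[{"xyz":[0,0.006,0],"turn":[0,0,0],"jaw":-0.1},{"xyz":[0,0.007,0],"turn":[0,0,0],"jaw":-0.1},{"xyz":[0,0,0],"turn":[0,0,0],"jaw":-0.1},{"xyz":[0,0,0],"turn":[0,0,0],"jaw":-0.1},{"xyz":[0,0,0],"turn":[0,0,0],"jaw":-0.1},{"xyz":[0,-0.015,0],"turn":[0,0,0],"jaw":-0.1},{"xyz":[0,-0.025,0],"turn":[0,0,0],"jaw":-0.1},{"xyz":[0,0,-0.03],"turn":[0,0,0],"jaw":-0.1}]'
python3 -m pendant '[{"xyz":[0,0,-0.08],"turn":[0,0,0],"jaw":-0.1},{"xyz":[0,0,-0.13],"turn":[0,0,0],"jaw":-0.1},{"xyz":[0,0,-0.15],"turn":[0,0,0],"jaw":-0.1},{"xyz":[0,0,-0.15],"turn":[0,0,0],"jaw":-0.1},{"xyz":[-0.05,0,-0.15],"turn":[0,0,0],"jaw":-0.1},{"xyz":[-0.04,0,-0.08],"turn":[0,0,0],"jaw":-0.1},{"xyz":[0,0,0],"turn":[0,0,0],"jaw":-0.1},{"xyz":[0,0,0],"turn":[0,0,0],"jaw":-0.1}]'
python3 - <<'E'
from plant import monitor,cams
from h import *
import cv2
s=monitor.observe();print(S(s["tcp_pos"]),s["tcp_pos"],s["ee_rot"])
c=cams.snapshot("wrist");np.savez("pics/w7.npz",**c)
t=cams.snapshot("top");np.savez("pics/top7.npz",**t)
a=proj(c,[*W(-52,30),.072]);b=proj(c,[*W(-122,32.8),.08]);print(a,b)
A=cv2.resize(c["img"][100:230,230:430,::-1],None,fx=4,fy=4,interpolation=cv2.INTER_CUBIC)
cv2.imwrite("pics/c7.png",A)
E
```

```text
time_s: 22.4
tcp_pos: [0.4289, -0.1589, 0.0407]
ee_rot: [179.9, -0.1, 175.0]
wrist_force: [0.4, 0.4, -0.4]
opening: 0.0386
finger_force: 0.0
time_s: 23.07
tcp_pos: [0.4485, -0.1608, 0.1905]
ee_rot: [-180.0, 0.1, 175.0]
wrist_force: [0.4, 0.7, -0.6]
opening: 0.0385
finger_force: 0.0
[-69.67381723  34.8528769 ] [ 0.44846572 -0.16077403  0.19053655] [-1.79957423e+02  1.40741410e-01  1.75029318e+02]
[315.65659991 211.69953852] [318.03115914 141.11361692]
```

View pics/c7.png

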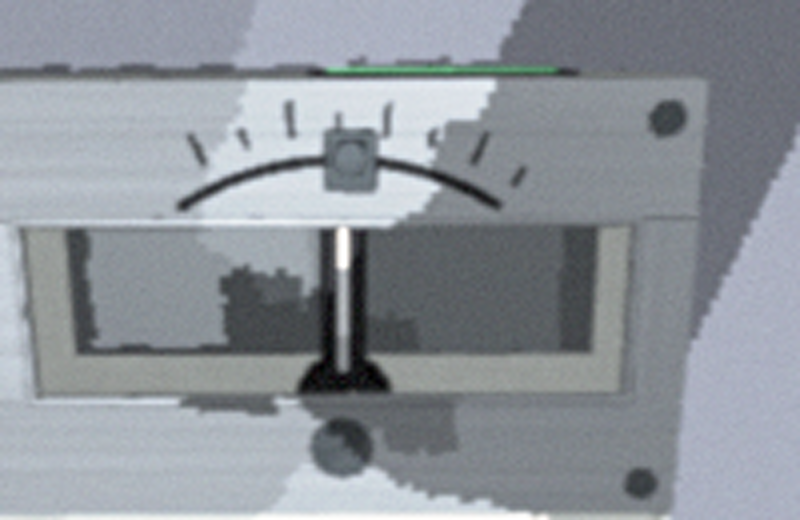

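Run:
```python
from h import *
np.set_printoptions(precision=2,suppress=True)
c=np.load("pics/w7.npz");g=c["img"].astype(int).sum(2)
f=lambda u,v:((u+.5)/4+229.5,(v+.5)/4+99.5)
P=S(ray(c,f(342,447),.072));
for z,v in((.0735,163),(.080,157)):
    Q=S(ray(c,f(350,v),z));d=Q-P;print("clip",Q,np.hypot(*d),np.arctan2(d[1],-d[0]))
pts=[]
for v in range(159,192):   # white line centroid by row
    r=g[v,308:324].astype(float);w=np.clip(r-r.min()-150,0,None)
    if w.sum()>0: pts.append(S(ray(c,((w*np.arange(308,324)).sum()/w.sum(),v),.052)))
pts=np.array(pts);k=np.polyfit(pts[:,0],pts[:,1],1);print(P,"line slope ang",-np.arctan(k[0]),pts[[0,-1]], "y at axis",np.polyval(k,P[0]))
d=pts[0]-P;print("tip ang",np.arctan2(d[1],-d[0]),np.hypot(*d))
```

```text
clip [-122.02   31.91] 69.71233929533108 0.03502827731904982
clip [-123.96   32.  ] 71.66082918565198 0.03531552163877297
[-52.35  29.47] line slope ang -0.040180145927827295 [[-101.43   28.7 ]
 [ -67.8    29.43]] y at axis 30.66678364860311
tip ang -0.015704813884739443 49.088737978148245
```

```bash
python3 -m pendant '[{"xyz":[0.05,0,0.03],"turn":[0,0,0],"jaw":-0.1},{"xyz":[0.04,0,0.08],"turn":[0,0,0],"jaw":-0.1},{"xyz":[0,0,0.13],"turn":[0,0,0],"jaw":-0.1},{"xyz":[0,0,0.15],"turn":[0,0,0],"jaw":-0.1},{"xyz":[0,0,0.12],"turn":[0,0,0],"jaw":-0.1},{"xyz":[0,0,0.04],"turn":[0,0,0],"jaw":-0.1},{"xyz":[0,0,0],"turn":[0,0,0],"jaw":-0.1},{"xyz":[0,0,0],"turn":[0,0,0],"jaw":-0.1}]'
python3 -m pendant '[{"xyz":[0,0,0.05],"turn":[0,0,0],"jaw":-0.1},{"xyz":[0,0,0.08],"turn":[0,0,0],"jaw":-0.1},{"xyz":[0,0,0.08],"turn":[0,0,0],"jaw":-0.1},{"xyz":[0,0,0.02],"turn":[0,0,0],"jaw":-0.1},{"xyz":[0,0.01,0],"turn":[0,0,0],"jaw":-0.1},{"xyz":[0,0,0],"turn":[0,0,0],"jaw":-0.1},{"xyz":[0,0,0],"turn":[0,0,0],"jaw":-0.1},{"xyz":[0,0,0],"turn":[0,0,0],"jaw":-0.1}]'
python3 - <<'E'
from plant import monitor
from h import *
s=monitor.observe();print(S(s["tcp_pos"]),s["tcp_pos"],s["ee_rot"])
E
```

```text
time_s: 23.83
tcp_pos: [0.4287, -0.1584, 0.0787]
ee_rot: [179.9, -0.1, 175.0]
wrist_force: [0.5, -0.4, 0.0]
opening: 0.0386
finger_force: 0.0
time_s: 24.5
tcp_pos: [0.4309, -0.1573, 0.0344]
ee_rot: [-179.9, 0.1, 175.0]
wrist_force: [0.1, -1.0, 0.5]
opening: 0.0382
finger_force: 0.0
[-87.45948028  36.86663283] [ 0.43090912 -0.15728827  0.03437715] [-1.79948045e+02  1.21157529e-01  1.75035219e+02]
```

```bash
python3 -m pendant '[{"xyz":[0,0.015,0],"turn":[0,0,0],"jaw":-0.1},{"xyz":[0,0.015,0],"turn":[0,0,0],"jaw":-0.1},{"xyz":[0,0.01,0],"turn":[0,0,0],"jaw":-0.1},{"xyz":[0,0.006,0],"turn":[0,0,0],"jaw":-0.1},{"xyz":[0,0,0],"turn":[0,0,0],"jaw":-0.1},{"xyz":[0,0,0],"turn":[0,0,0],"jaw":-0.1},{"xyz":[0,0,0],"turn":[0,0,0],"jaw":-0.1},{"xyz":[0,0,0],"turn":[0,0,0],"jaw":-0.1}]'
python3 - <<'E'
from plant import monitor
from h import *
s=monitor.observe();print(S(s["tcp_pos"]),s["tcp_pos"],s["ee_rot"])
E
python3 -m pendant '[{"xyz":[0,-0.015,0],"turn":[0,0,0],"jaw":-0.1},{"xyz":[0,-0.025,0],"turn":[0,0,0],"jaw":-0.1},{"xyz":[0,0,-0.03],"turn":[0,0,0],"jaw":-0.1},{"xyz":[0,0,-0.1],"turn":[0,0,0],"jaw":-0.1},{"xyz":[0,0,-0.15],"turn":[0,0,0],"jaw":-0.1},{"xyz":[0,0,-0.15],"turn":[0,0,0],"jaw":-0.1},{"xyz":[0,0,-0.15],"turn":[0,0,0],"jaw":-0.1},{"xyz":[-0.05,0,-0.15],"turn":[0,0,0],"jaw":-0.1}]'
python3 -m pendant '[{"xyz":[-0.04,0,-0.05],"turn":[0,0,0],"jaw":-0.1},{"xyz":[0,0,0],"turn":[0,0,0],"jaw":-0.1},{"xyz":[0,0,0],"turn":[0,0,0],"jaw":-0.1},{"xyz":[0,0,0],"turn":[0,0,0],"jaw":-0.1},{"xyz":[0,0,0],"turn":[0,0,0],"jaw":-0.5},{"xyz":[0,0,0],"turn":[0,0,0],"jaw":-0.7},{"xyz":[0,0,0],"turn":[0,0,0],"jaw":-1},{"xyz":[0,0,0],"turn":[0,0,0],"jaw":-1}]'
cat > m.py <<'E'
from plant import cams
from h import *
import cv2
np.set_printoptions(precision=3,suppress=True)
c=cams.snapshot("wrist");np.savez("pics/w8.npz",**c)
for nm in ("pics/w7.npz","pics/w8.npz"):
    c=np.load(nm);g=cv2.cvtColor(c["img"],cv2.COLOR_RGB2GRAY).astype(float)
    # arm: in shaker frame rows x, sample brightness along y at z .052, find dark arm edges & white line
    ph=[]
    for x in range(-102,-78,2):
        ys=np.arange(16,48,.25)
        uv=np.array([proj(c,[*W(x,y),.052]) for y in ys]).astype(np.float32)
        v=cv2.remap(g.astype(np.float32),uv[:,:1],uv[:,1:],cv2.INTER_LINEAR).ravel()
        dark=ys[v<55];pk=ys[np.argmax(np.where((ys>dark.min())&(ys<dark.max()),v,0))] if len(dark) else np.nan
        ph.append((x,dark.min() if len(dark) else np.nan,dark.max() if len(dark) else np.nan,pk))
    ph=np.array(ph);k=np.polyfit(ph[:,0],ph[:,3],1)
    print(nm);print(ph[::3]);print("line ang",-np.arctan(k[0]),"y@-100",np.polyval(k,-100),"y@-52",np.polyval(k,-52))
    # clip and cap: dark extents across y at plate level
    for n,x,z in(("cap",-52,.072),("clip",-124,.074),("clip",-120,.074)):
        ys=np.arange(18,46,.25);uv=np.array([proj(c,[*W(x,y),z]) for y in ys]).astype(np.float32)
        v=cv2.remap(g.astype(np.float32),uv[:,:1],uv[:,1:],cv2.INTER_LINEAR).ravel()
        d=np.gradient(cv2.GaussianBlur(v[:,None],(1,5),0).ravel());print(n,"edges",ys[np.argmin(d)],ys[np.argmax(d)])
E
python3 m.py
```

```text
time_s: 25.17
tcp_pos: [0.4308, -0.1479, 0.0334]
ee_rot: [-180.0, 0.0, 175.0]
wrist_force: [-1.4, -2.9, 2.9]
opening: 0.0386
finger_force: 1.6
[-88.32209195  46.22922248] [ 0.43082805 -0.14788637  0.03343041] [-1.79981660e+02  1.83035421e-02  1.75013904e+02]
time_s: 25.83
tcp_pos: [0.4379, -0.1554, 0.1804]
ee_rot: [179.9, -0.1, 175.0]
wrist_force: [1.7, 0.3, -0.4]
opening: 0.0384
finger_force: 0.0
time_s: 26.5
tcp_pos: [0.4472, -0.1569, 0.1885]
ee_rot: [180.0, -0.1, 175.0]
wrist_force: [0.5, 0.5, -0.1]
opening: -0.0002
finger_force: 0.0
pics/w7.npz
[[-102.     25.25   35.25   29.5 ]
 [ -96.     25.     35.25   29.5 ]
 [ -90.     25.     35.25   29.25]
 [ -84.     23.5    35.     29.25]]
line ang 0.015296009760381403 y@-100 29.49184149184149 y@-52 28.75757575757575
cap edges 21.75 37.0
clip edges 25.75 38.5
clip edges 25.75 38.5
pics/w8.npz
[[-102.     31.5    41.75   36.25]
 [ -96.     37.75   41.     40.75]
 [ -90.     28.5    40.     34.25]
 [ -84.     27.5    39.     33.25]]
line ang 0.20762838502474154 y@-100 37.35431235431235 y@-52 27.242424242424242
cap edges 21.75 37.0
clip edges 26.25 38.25
clip edges 26.0 38.25
```

```bash
python3 -m pendant '[{"xyz":[0.045,-0.02,0],"turn":[0,0,0],"jaw":-0.1},{"xyz":[0.04,-0.02,0.08],"turn":[0,0,0],"jaw":-0.1},{"xyz":[0,0,0.13],"turn":[0,0,0],"jaw":-0.1},{"xyz":[0,0,0.15],"turn":[0,0,0],"jaw":-0.1},{"xyz":[0,0,0.12],"turn":[0,0,0],"jaw":-0.1},{"xyz":[0,0,0.04],"turn":[0,0,0],"jaw":-0.1},{"xyz":[0,0,0],"turn":[0,0,0],"jaw":-0.1},{"xyz":[0,0,0],"turn":[0,0,0],"jaw":-0.1}]'
python3 -m pendant '[{"xyz":[0,0,0.05],"turn":[0,0,0],"jaw":-0.1},{"xyz":[0,0,0.08],"turn":[0,0,0],"jaw":-0.1},{"xyz":[0,0,0.08],"turn":[0,0,0],"jaw":-0.1},{"xyz":[0,0,0.03],"turn":[0,0,0],"jaw":-0.1},{"xyz":[0,0,0],"turn":[0,0,0],"jaw":-0.1},{"xyz":[0,0,0],"turn":[0,0,0],"jaw":-0.1},{"xyz":[0,0,0],"turn":[0,0,0],"jaw":-0.1},{"xyz":[0,0,0],"turn":[0,0,0],"jaw":-0.1}]'
python3 - <<'E'
from plant import monitor
from h import *
s=monitor.observe();print(S(s["tcp_pos"]),s["tcp_pos"],s["ee_rot"])
E
```

```text
time_s: 27.22
tcp_pos: [0.4301, -0.1639, 0.0857]
ee_rot: [180.0, -0.0, 175.0]
wrist_force: [0.1, 0.6, 0.8]
opening: 0.0382
finger_force: 0.0
time_s: 27.88
tcp_pos: [0.4313, -0.1643, 0.0384]
ee_rot: [-179.9, 0.1, 175.0]
wrist_force: [-0.3, -0.3, 0.2]
opening: 0.0387
finger_force: 0.0
[-86.4844199   29.95303668] [ 0.43130589 -0.164259    0.03839522] [-1.79946721e+02  1.20986784e-01  1.75022636e+02]
```

```bash
python3 -m pendant '[{"xyz":[0,-0.015,0.01],"turn":[0,0,0],"jaw":-0.1},{"xyz":[0,-0.015,0],"turn":[0,0,0],"jaw":-0.1},{"xyz":[0,-0.015,0],"turn":[0,0,0],"jaw":-0.1},{"xyz":[0,-0.009,0],"turn":[0,0,0],"jaw":-0.1},{"xyz":[0,-0.004,0],"turn":[0,0,0],"jaw":-0.1},{"xyz":[0,0,0],"turn":[0,0,0],"jaw":-0.1},{"xyz":[0,0,0],"turn":[0,0,0],"jaw":-0.1},{"xyz":[0,0,0],"turn":[0,0,0],"jaw":-0.1}]'
python3 - <<'E'
from plant import monitor
from h import *
s=monitor.observe();print(S(s["tcp_pos"]),s["tcp_pos"],s["ee_rot"])
E
python3 -m pendant '[{"xyz":[0,0.015,0],"turn":[0,0,0],"jaw":-0.1},{"xyz":[0,0.025,0],"turn":[0,0,0],"jaw":-0.1},{"xyz":[0,0,-0.03],"turn":[0,0,0],"jaw":-0.1},{"xyz":[0,0,-0.1],"turn":[0,0,0],"jaw":-0.1},{"xyz":[0,0,-0.15],"turn":[0,0,0],"jaw":-0.1},{"xyz":[0,0,-0.15],"turn":[0,0,0],"jaw":-0.1},{"xyz":[0,0,-0.15],"turn":[0,0,0],"jaw":-0.1},{"xyz":[-0.05,0.02,-0.15],"turn":[0,0,0],"jaw":-0.1}]'
python3 -m pendant '[{"xyz":[-0.04,0.02,-0.05],"turn":[0,0,0],"jaw":-0.1},{"xyz":[0,0,0],"turn":[0,0,0],"jaw":-0.1},{"xyz":[0,0,0],"turn":[0,0,0],"jaw":-0.1},{"xyz":[0,0,0],"turn":[0,0,0],"jaw":-0.1},{"xyz":[0,0,0],"turn":[0,0,0],"jaw":-0.1},{"xyz":[0,0,0],"turn":[0,0,0],"jaw":-0.1},{"xyz":[0,0,0],"turn":[0,0,0],"jaw":-0.1},{"xyz":[0,0,0],"turn":[0,0,0],"jaw":-0.1}]'
python3 m.py | sed -n '/w8/,$p'
```

```text
time_s: 28.55
tcp_pos: [0.429, -0.1752, 0.0352]
ee_rot: [-180.0, -0.0, 175.0]
wrist_force: [-1.1, 0.8, 0.3]
opening: 0.0386
finger_force: 0.5
[-87.82510454  18.8621545 ] [ 0.42904758 -0.17519998  0.03519666] [-1.79996109e+02 -2.25948377e-02  1.75023442e+02]
time_s: 29.22
tcp_pos: [0.4388, -0.1639, 0.183]
ee_rot: [-180.0, -0.1, 175.0]
wrist_force: [0.1, 0.2, 0.1]
opening: 0.0383
finger_force: 0.0
time_s: 29.88
tcp_pos: [0.4479, -0.1607, 0.1905]
ee_rot: [180.0, -0.1, 175.0]
wrist_force: [-0.2, 0.4, 0.3]
opening: 0.0384
finger_force: 0.0
pics/w8.npz
[[-102.     27.5    38.     32.5 ]
 [ -96.     34.5    37.25   37.  ]
 [ -90.     26.25   37.     31.5 ]
 [ -84.     25.     36.75   31.5 ]]
line ang 0.10667394330153904 y@-100 33.067890442890445 y@-52 27.9280303030303
cap edges 21.25 37.0
clip edges 26.0 38.25
clip edges 26.0 38.25
```

```bash
python3 -m pendant '[{"xyz":[0.045,-0.015,0],"turn":[0,0,0],"jaw":-0.1},{"xyz":[0.045,-0.02,0.08],"turn":[0,0,0],"jaw":-0.1},{"xyz":[0,0,0.13],"turn":[0,0,0],"jaw":-0.1},{"xyz":[0,0,0.15],"turn":[0,0,0],"jaw":-0.1},{"xyz":[0,0,0.12],"turn":[0,0,0],"jaw":-0.1},{"xyz":[0,0,0.04],"turn":[0,0,0],"jaw":-0.1},{"xyz":[0,0,0],"turn":[0,0,0],"jaw":-0.1},{"xyz":[0,0,0],"turn":[0,0,0],"jaw":-0.1}]'
python3 -m pendant '[{"xyz":[0,0,0.05],"turn":[0,0,0],"jaw":-0.1},{"xyz":[0,0,0.08],"turn":[0,0,0],"jaw":-0.1},{"xyz":[0,0,0.08],"turn":[0,0,0],"jaw":-0.1},{"xyz":[0,0,0.045],"turn":[0,0,0],"jaw":-0.1},{"xyz":[0,-0.02,0],"turn":[0,0,0],"jaw":-0.1},{"xyz":[0,0,0],"turn":[0,0,0],"jaw":-0.1},{"xyz":[0,0,0],"turn":[0,0,0],"jaw":-0.1},{"xyz":[0,0,0],"turn":[0,0,0],"jaw":-0.1}]'
python3 - <<'E'
from plant import monitor
from h import *
s=monitor.observe();print(S(s["tcp_pos"]),s["tcp_pos"],s["ee_rot"])
E
```

```text
time_s: 30.6
tcp_pos: [0.4299, -0.1664, 0.0877]
ee_rot: [-180.0, -0.0, 175.0]
wrist_force: [-0.1, 0.3, 1.0]
opening: 0.0384
finger_force: 0.0
time_s: 31.27
tcp_pos: [0.4307, -0.1709, 0.0374]
ee_rot: [-179.9, 0.1, 175.0]
wrist_force: [-0.3, 0.2, -0.0]
opening: 0.0378
finger_force: 0.0
[-86.52961301  23.24048043] [ 0.43070267 -0.17094455  0.03737027] [-1.79947982e+02  1.16502807e-01  1.75012207e+02]
```

```bash
python3 -m pendant '[{"xyz":[0.004,-0.012,0.01],"turn":[0,0,0],"jaw":-0.1},{"xyz":[0,-0.01,0],"turn":[0,0,0],"jaw":-0.1},{"xyz":[0,-0.007,0],"turn":[0,0,0],"jaw":-0.1},{"xyz":[0,0,0],"turn":[0,0,0],"jaw":-0.1},{"xyz":[0,0,0],"turn":[0,0,0],"jaw":-0.1},{"xyz":[0,0,0],"turn":[0,0,0],"jaw":-0.1},{"xyz":[0,0,0],"turn":[0,0,0],"jaw":-0.1},{"xyz":[0,0,0],"turn":[0,0,0],"jaw":-0.1}]'
python3 - <<'E'
from plant import monitor
from h import *
s=monitor.observe();print(S(s["tcp_pos"]),s["tcp_pos"],s["ee_rot"])
E
python3 -m pendant '[{"xyz":[0,0.015,0],"turn":[0,0,0],"jaw":-0.1},{"xyz":[0,0.025,0],"turn":[0,0,0],"jaw":-0.1},{"xyz":[0,0,-0.03],"turn":[0,0,0],"jaw":-0.1},{"xyz":[0,0,-0.1],"turn":[0,0,0],"jaw":-0.1},{"xyz":[0,0,-0.15],"turn":[0,0,0],"jaw":-0.1},{"xyz":[0,0,-0.15],"turn":[0,0,0],"jaw":-0.1},{"xyz":[0,0,-0.15],"turn":[0,0,0],"jaw":-0.1},{"xyz":[-0.05,0.02,-0.15],"turn":[0,0,0],"jaw":-0.1}]'
python3 -m pendant '[{"xyz":[-0.04,0.02,-0.05],"turn":[0,0,0],"jaw":-0.1},{"xyz":[0,0,0],"turn":[0,0,0],"jaw":-0.1},{"xyz":[0,0,0],"turn":[0,0,0],"jaw":-0.1},{"xyz":[0,0,0],"turn":[0,0,0],"jaw":-0.1},{"xyz":[0,0,0],"turn":[0,0,0],"jaw":-0.4},{"xyz":[0,0,0],"turn":[0,0,0],"jaw":-0.7},{"xyz":[0,0,0],"turn":[0,0,0],"jaw":-1},{"xyz":[0,0,0],"turn":[0,0,0],"jaw":-1}]'
sed -i 's/print(ph\[::3\])/print(ph[[0,1,2,4,6,8,10]])/' m.py; python3 m.py | sed -n '/w8/,$p'
```

```text
time_s: 31.93
tcp_pos: [0.4284, -0.176, 0.0343]
ee_rot: [-180.0, 0.0, 175.0]
wrist_force: [0.1, 1.6, 1.0]
opening: 0.0381
finger_force: 0.4
[-88.36505521  18.05563631] [ 0.42844243 -0.17595881  0.03432302] [-1.79996384e+02  2.98237577e-03  1.75031664e+02]
time_s: 32.6
tcp_pos: [0.4376, -0.1645, 0.1818]
ee_rot: [-180.0, -0.1, 175.0]
wrist_force: [0.7, 0.3, -0.7]
opening: 0.0386
finger_force: 0.0
time_s: 33.27
tcp_pos: [0.447, -0.1614, 0.1895]
ee_rot: [180.0, -0.1, 175.0]
wrist_force: [-0.8, -0.2, 0.2]
opening: -0.0001
finger_force: 0.0
pics/w8.npz
[[-102.     26.5    37.25   31.75]
 [-100.     26.5    36.75   31.  ]
 [ -98.     26.5    36.5    31.  ]
 [ -94.     26.75   36.5    30.75]
 [ -90.     25.     36.5    30.75]
 [ -86.     25.     36.25   30.75]
 [ -82.     24.75   36.     30.75]]
line ang 0.02840145183856078 y@-100 31.151515151515152 y@-52 29.787878787878775
cap edges 21.25 37.25
clip edges 26.25 38.25
clip edges 26.0 38.0
```

```bash
python3 -m pendant '[{"xyz":[0.03,-0.08,0],"turn":[0,0,0],"jaw":-1},{"xyz":[0.05,-0.13,0],"turn":[0,0,0],"jaw":-1},{"xyz":[0.05,-0.14,0],"turn":[0,0,0],"jaw":-1},{"xyz":[0.04,-0.14,0],"turn":[0,0,0.05],"jaw":-1},{"xyz":[0,-0.09,0.05],"turn":[0,0,0],"jaw":-1},{"xyz":[0,0,0.12],"turn":[0,0,0],"jaw":-1},{"xyz":[0,0,0.12],"turn":[0,0,0],"jaw":-1},{"xyz":[0,0,0.1],"turn":[0,0,0],"jaw":-1}]'
python3 -m pendant '[{"xyz":[0,0,0.05],"turn":[0,0,0],"jaw":-1},{"xyz":[0,0,0],"turn":[0,0,0],"jaw":-1},{"xyz":[0,0,0],"turn":[0,0,0],"jaw":-1},{"xyz":[0,0,0],"turn":[0,0,0],"jaw":-1},{"xyz":[0,0,0],"turn":[0,0,0],"jaw":-1},{"xyz":[0,0,0],"turn":[0,0,0],"jaw":-1},{"xyz":[0,0,0],"turn":[0,0,0],"jaw":-1},{"xyz":[0,0,0],"turn":[0,0,0],"jaw":-1}]'
python3 - <<'E'
from plant import monitor
from h import *
s=monitor.observe();print(S(s["tcp_pos"]),s["tcp_pos"],s["ee_rot"])
E
```

```text
time_s: 33.98
tcp_pos: [0.4032, -0.2746, 0.1111]
ee_rot: [180.0, -0.0, 174.7]
wrist_force: [0.2, -0.6, 0.2]
opening: -0.0005
finger_force: 0.0
time_s: 34.65
tcp_pos: [0.4041, -0.2745, 0.103]
ee_rot: [-180.0, 0.1, 174.8]
wrist_force: [0.1, 0.2, 0.2]
opening: -0.0
finger_force: 0.0
[-104.39381326  -82.15952752] [ 0.40413569 -0.27449399  0.10301941] [-1.79950572e+02  6.28296627e-02  1.74785776e+02]
```

```bash
python3 -m pendant '[{"xyz":[0.015,0,0.04],"turn":[0,0,0],"jaw":-1},{"xyz":[0,0,0.04],"turn":[0,0,0],"jaw":-1},{"xyz":[0,0,0.02],"turn":[0,0,0],"jaw":-1},{"xyz":[0,0,0.01],"turn":[0,0,0],"jaw":-1},{"xyz":[0,0,0.01],"turn":[0,0,0],"jaw":-1},{"xyz":[0,0,0.01],"turn":[0,0,0],"jaw":-1},{"xyz":[0,0,0],"turn":[0,0,0],"jaw":-1},{"xyz":[0,0,0],"turn":[0,0,0],"jaw":-1}]'
```

```text
time_s: 35.32
tcp_pos: [0.3992, -0.2739, 0.0787]
ee_rot: [-180.0, -0.2, 174.8]
wrist_force: [-10.4, 3.4, 24.0]
opening: 0.0004
finger_force: 12.5
```

```bash
python3 -m pendant '[{"xyz":[0,0,0.005],"turn":[0,0,0],"jaw":-1},{"xyz":[0,0,0],"turn":[0,0,0],"jaw":-1},{"xyz":[0,0,0],"turn":[0,0,0],"jaw":-1},{"xyz":[0,0,0],"turn":[0,0,0],"jaw":-1},{"xyz":[0,0,-0.05],"turn":[0,0,0],"jaw":-1},{"xyz":[0,0,-0.1],"turn":[0,0,0],"jaw":-1},{"xyz":[0,0.1,-0.15],"turn":[0,0,0],"jaw":-1},{"xyz":[0,0.14,-0.15],"turn":[0,0,0],"jaw":-1}]'
python3 -m pendant '[{"xyz":[-0.05,0.14,-0.12],"turn":[0,0,0],"jaw":-1},{"xyz":[-0.05,0.14,0],"turn":[0,0,0],"jaw":-1},{"xyz":[-0.05,0.08,0],"turn":[0,0,0],"jaw":-1},{"xyz":[0,0,0],"turn":[0,0,0],"jaw":-1},{"xyz":[0,0,0],"turn":[0,0,0],"jaw":-1},{"xyz":[0,0,0],"turn":[0,0,0],"jaw":-1},{"xyz":[0,0,0],"turn":[0,0,0],"jaw":-1},{"xyz":[0,0,0],"turn":[0,0,0],"jaw":-1}]'
python3 m.py | sed -n '/w8/,$p'
python3 - <<'E'
from h import *
import cv2
for nm in("pics/w5.npz","pics/w8.npz"):
    c=np.load(nm);g=cv2.cvtColor(c["img"],cv2.COLOR_RGB2GRAY).astype(np.float32)
    uv=np.array([proj(c,[*W(x,-82),.078]) for x in range(-120,-58,3)]).astype(np.float32)
    print(nm,cv2.remap(g,uv[:,:1],uv[:,1:],cv2.INTER_LINEAR).ravel().astype(int))
E
```

```text
time_s: 35.98
tcp_pos: [0.405, -0.2265, 0.1654]
ee_rot: [179.9, -0.0, 174.6]
wrist_force: [0.8, 0.2, 0.5]
opening: 0.0001
finger_force: 0.0
time_s: 36.65
tcp_pos: [0.4409, -0.1578, 0.1888]
ee_rot: [180.0, -0.1, 174.7]
wrist_force: [-0.2, 0.1, -0.2]
opening: -0.0001
finger_force: 0.0
pics/w8.npz
[[-102.     26.75   36.75   31.25]
 [-100.     26.75   36.75   31.  ]
 [ -98.     26.     36.5    31.  ]
 [ -94.     25.25   36.75   31.  ]
 [ -90.     25.     36.5    30.75]
 [ -86.     25.     36.75   30.75]
 [ -82.     24.75   36.75   30.75]]
line ang 0.02053906939596476 y@-100 31.08071095571095 y@-52 30.094696969696958
cap edges 22.0 38.0
clip edges 25.75 38.75
clip edges 25.75 38.5
pics/w5.npz [196 144  61  20  33 132  64  33  34  34  34  52  52  47  46  46  41  39
  83 196 194]
pics/w8.npz [178 116  42  44  83 153  48  52  50  44  34  39  37  43  43  51  49  48
  85 178 176]
```

Run:
```python
from plant import cams
from h import *
import cv2
np.set_printoptions(linewidth=200)
for n in("top","wrist"):
    c=cams.snapshot(n);g=cv2.cvtColor(c["img"],cv2.COLOR_RGB2GRAY).astype(np.float32)
    for y in(-85,-70,-50,50,70,85,103):
        uv=np.array([proj(c,[*W(x,y),.112]) for x in range(-20,141,4)]).astype(np.float32)
        print(n,y,cv2.remap(g,uv[:,:1],uv[:,1:],cv2.INTER_LINEAR).ravel().astype(int))
```

```text
top -85 [170 166 151 127 110 109 124 139 149 156 157 156 155 153 149 143 135 121 108  92  85  86 107 120 113 100  80  61  49  40  38  38  39  46  50  43  42  53 101 135 137]
top -70 [160 170 175 175 170 159 143 123 101  84  72  67  66  73  85 103 110  91  65  50  41  34  35  34  35  36  40  53  71  90 105 111 107  80  50  36  38  59 118 144 136]
top -50 [ 64  63  63  63  66  69  74  73  66  53  44  38  34  34  36  35  35  36  41  49  56  58  54  64  93 114 116 116 116 117 116 114 108  85  53  37  38  54  99 132 136]
top 50 [157 129 125 125 125 124 124 124 124 122 123 123 122 122 121 114  78  42  38  41  67 104 116 119 119 119 118 119 119 119 118 116 108  78  49  37  39  64 115 133 133]
top 70 [140 125 125 125 125 125 124 125 124 124 124 123 123 123 121 103  66  43  37  42  67 104 120 120 119 120 119 118 118 119 118 118 111  86  50  39  38  54 107 138 135]
top 85 [159 128 127 125 126 125 126 125 125 124 124 124 124 124 121 103  67  41  36  39  62  97 112 118 119 120 119 119 119 119 120 118 108  77  49  38  41  64 119 136 133]
top 103 [154 151 147 148 152 156 157 158 158 158 158 157 15
[... 602 characters left out ...]
 20  20  24  22  27  20  20  21  20   0]
wrist 50 [60 74 25 17 19 23 22 22 27 22 27 15 26 28 23 18 25 22 22 22 23 22 18 15 22 23 18 26 16 23 18 25 23 23 25 25 25 19 25 22  2]
wrist 70 [139 139 141 138 141  34  26  21  27  28  25  22  22  23  14  22  25  24  22  22  19  20  24  24  25  18  23  18  22  33  25  19  20  18  24  16  21  21  23  19   4]
wrist 85 [138 140 139 136 142  77  29  22  27  24  21  24  29  25  22  18  22  21  25  21  28  25  20  23  23  24  21  26  18  20  20  13  20  23  20  24  20  20  25  21   6]
wrist 103 [210 206 203 204 180  14  23  30  17  21  21  29  22  26  29  28  30  35  33  27  27  20  23  19  27  27  27  26  29  11  14  24  23  22  24  22  22  27  23  20   9]
```

```bash
python3 -c "
from plant import ticket
print(ticket.sign_off())"
```

```text
the job is handed in; nothing more can be done
None
```

The job is handed in at about 37 s of the 58 s allowed; the hand-in gave no verdict, so success isn't confirmed. The flask is clamped between both bars with the slide at about 0.068, the speed knob matches the clip to within about 0.01 rad, and the start rocker was pressed with about 24 N. I checked the rocker only by force and a shading change in the image, and did not re-check the bottle and cylinder at the end.

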